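Lean the ink bottle on the tilting stand and hold it there

TASK

Stand the square ink bottle upright in the seat of the tilting stand and let go of it. Then press the stand's spring-loaded paddle half way down with the fingers, until the paddle plate lies level and the bottle leans over so that its settled pigment gathers along one side, and finish while still holding the paddle there. Do not press the paddle on down to its stop, do not tip the bottle over, and leave the two round ink bottles where they stand.

Things in the scene. Friction and masses are not known exactly. Their poses are not given: they have to be found in the camera images.
- square_ink_centre (a point): centre (half-way up, 28.5 mm above the underside) of the loose square ink bottle, about 90 g: body 44 x 44 mm, 40 mm high, round screw cap 26 mm across on top, 57 mm high in all; the only square one of the three ink bottles near the stand. z up through the cap, x and y square to its faces; any two opposite faces may be gripped.
- square_ink: the same square ink bottle; origin at the centre of its underside, axes as above.
- stand: the tilting stand, fixed: wooden base 255 x 96 x 14 mm (60 mm to +x of the origin, 195 mm to -x), two cheeks (outer faces at y = +-42 mm, 72 mm high) carrying a pivot along y, 65 mm above the table. Origin on the table under the pivot, z up. On the pivot a rocker: the seat above the pivot, and a steel lever with the paddle reaching out along -x.
- seat (a point): centre of the seat's floor, 15 mm above the pivot: 80 mm above the table at rest, when it is level and its axes match the stand's; it turns with the rocker. Inside 52 x 52 mm, square to the stand; end walls (at +x and -x) 14 mm high, side lips (at +y and -y) only 4 mm high, so fingers closing along y clear it.
- paddle (a point): centre of the top face of the paddle's pad (42 mm along the lever, 56 mm across), 135 mm from the pivot. At rest the paddle slopes up away from the pivot by 0.30 rad, this point 111 mm above the table; half way the plate is level, this point 71 mm above the table, 135 mm to the stand's -x of the pivot; at the stop about 31 mm. Axes as the seat's.
- rocker (a joint): rocker angle: 0 at rest (a spring holds it up against a stop), grows as the paddle is pressed, 0.60 rad at the lower stop; half way, paddle level, is 0.30. Seat and bottle lean towards the paddle by this angle. Straight down on the pad's middle takes about 2 N to start, 6 N half way, 10 N at the stop; let go, it springs back.
- round_ink_1: a loose round ink bottle, body 43 mm across, 60 mm high; origin at the centre of its underside. To be left alone.
- round_ink_2: another loose round ink bottle, body 43 mm across, 60 mm high; origin at the centre of its underside. To be left alone.
There are look-alikes about, which are no part of the job. Leave any white look-alike of the square_ink alone.

How it is judged:
By the outcome, as a careful person would: the job done as asked, in the order asked, and still so for the second after the job is handed in, while the arm keeps its last pose, push and grip.
It also fails if it takes over 46 s, if anything falls off the work surface, if the arm or the gripper's body presses on something with over 40 N, if the wrist force passes 120 N, or if a joint passes its speed limit or range.

ROBOT

A 7-joint arm with a two-finger parallel gripper is mounted at the origin on a cart in front of the work surface, level with it; the furniture and walls round the work are solid. World frame = base frame: x ahead of the robot, y to its left, z up, the work surface at z = 0. Lengths are in m, angles in rad, forces in N, time in s.
With the tool pointing down it reaches from about 0.425 to 0.875 m from the base axis. Payload 4.7 kg.
Tool frame: the origin (TCP) lies midway between the tips of the shut fingers; the grasp point (between the pads) lies ctrl.grasp_offset behind it (ctrl.grasp_offset is the distance from the TCP to the grasp point, in m); z points along the fingers, y is the line along which they close (so a half turn about z gives the same grasp; the last joint's range is limited). The gripper opens to 87 mm and grips with 3 to 60 N. Pads are 19 mm wide; open, the fingers measure 117 mm over their backs; the gripper's body (75 mm by 190 mm) begins 51 mm behind the grasp point.
Start: joints at [-1.3, 0.321, -0.07, 1.45, 0.023, 1.371, -0.057], TCP at [0.165, 0.629, 0.223] pointing down, gripper open.
Joint ranges: [-2.86, 2.86], [-0.3, 2.09], [-1.38, 1.24], [0.06, 2.45], [-1.56, 4.7], [0.09, 2.05], [-2.69, 2.69]. Speed limits (rad/s): [2.57, 2.57, 3.14, 3.14, 3.14, 3.14, 3.14].

INTERFACE

Orientations are given as a rotation vector (axis times angle).
In Python, from bench import ctrl gives the robot as it stands. The module is installed in compiled form; this text tells all that it offers.
- The arm moves only by the tool jog_arm, never from a script. Its argument "moves" is one flat list of numbers, 7 for each row, row after row: the shift along the tool's x, y, z in units of 30 cm (1.0 is 30 cm), then the turn, a rotation vector about the tool's x, y, z in units of 60 degrees (1.0 is 60 degrees), then the gripper's target within -1 to 1 (fully open at 1, half-way at 0, shut at -1). In form: [x, y, z, wx, wy, wz, fingers, x, y, z, wx, wy, wz, fingers, ...]. A call has exactly 8 rows; each row is the pose to reach, as a shift and turn from the pose commanded when the call began, along the tool's axes at that moment; what a row does not reach only later rows make up. A row lasts 1/8 s, in which the tool goes at most 62.5 mm and 10.7 degrees, less where a joint would pass 70% of its speed; a pose out of reach is approached as far as the arm can. A call with a number of a shift or a turn outside -1 to 1 is refused whole. A call with a gripper value outside its range is refused whole. The fingers move at their own pace and stop on an object; "newtons" is the grip in N (left out, the last holds). Time passes only in rows, so rows that repeat a pose let the fingers close, or fill a call up. It gives the time, the measured TCP pose, the force, the opening and the grip force at its end, in the units of the state.
- ctrl.get_state(): the state, without advancing time (a new reading comes with each control period).
- ctrl.get_image(name): name is "side" or "top"; returns a dict with "pixels" (400x640x3 uint8, red, green, blue), "fx", "fy", "cx", "cy" (pixels), "xyz" and "rotation" of the camera in the world. Camera axes: x right, y up, looking along -z (the intrinsics and any distortion apply to the point x, -y, -z); pixel columns grow to the right and rows downward; lengths in m; the calibration is good to about 2 mm. A picture is of the moment at which its call begins. There is no depth.
- ctrl.close_job(): hands the job in; it is judged then, once.
The state is a dict: "time": time; "joint_positions": joint angles; "qd": joint speeds; "joint_torque": joint torques, N m; "position": TCP position; "tool_rot": TCP orientation; "ft_force": force on the tool from outside, world axes, zero at the start; "torque": the same for the moment, N m; "grip_width": opening from 0.0 (shut) to 1.0 (fully open); "grip_force": force on a finger pad.
Only numpy, scipy, OpenCV 4.12 (cv2) and the standard library are available. Lean on these libraries where they do the work, as an engineer would, in place of code of your own. Each camera call takes 0.05 s, during which the arm holds its last target. There are 200 camera calls.

## Working session

There is one attempt and no reset: what is moved stays moved. The work goes in short steps, Python scripts to look and compute and a tool call to move; the robot and the scene stay as the last step left them, time stands still between calls to the robot, and variables do not carry over. Pictures are saved under pics/ and viewed, at most 10 in all, crops included, and the job is handed in when it is done.

Besides the shell and the picture viewer there is one more tool, called as name(argument=value, ...) on one line, values as JSON. jog_arm: Moves the arm, as the interface text tells. Its arguments: {"type":"object","properties":{"moves":{"type":"array"},"newtons":{"type":"number"}},"required":["moves"]}

```bash
mkdir -p pics; cat > h.py <<'E'
import numpy as np, cv2
from bench import ctrl
def snap(n,f):
    im=ctrl.get_image(n); cv2.imwrite(f'pics/{f}.png',im['pixels'][:,:,::-1]); return im
def proj(im,p):
    R=np.array(im['rotation']).reshape(3,3) if np.size(im['rotation'])==9 else cv2.Rodrigues(np.array(im['rotation'],float))[0]
    c=(np.atleast_2d(p)-im['xyz'])@R
    return np.c_[im['cx']+im['fx']*c[:,0]/-c[:,2], im['cy']+im['fy']*-c[:,1]/-c[:,2]]
def unproj(im,u,v,z):
    R=np.array(im['rotation']).reshape(3,3) if np.size(im['rotation'])==9 else cv2.Rodrigues(np.array(im['rotation'],float))[0]
    d=R@np.array([(u-im['cx'])/im['fx'],-(v-im['cy'])/im['fy'],-1]); o=np.array(im['xyz'])
    return o+d*(z-o[2])/d[2]
E
python3 - <<'E'
from h import *
for n in('top','side'):
    im=snap(n,n+'0'); print({k:v for k,v in im.items() if k!='pixels'})
print(ctrl.get_state(),ctrl.grasp_offset)
E
```

```text
{'fx': 360.89827770954537, 'fy': 360.89827770954537, 'cx': 324.8813870323293, 'cy': 194.78816247374607, 'xyz': array([0.3805281 , 0.22764359, 0.93206472]), 'rotation': array([ 0.11399733, -0.15627375, -1.57295078])}
{'fx': 377.6850827813357, 'fy': 377.6850827813357, 'cx': 318.1056133047841, 'cy': 198.07877790348635, 'xyz': array([ 0.19493167, -0.45163434,  0.54792054]), 'rotation': array([ 1.03612513, -0.22757115, -0.41831605])}
{'time': 0.1, 'joint_positions': array([-1.29992122,  0.32174496, -0.07007302,  1.45156189,  0.02257178,
        1.37079345, -0.0568928 ]), 'qd': array([ 0.00043126, -0.00147539, -0.00024273, -0.00184081, -0.00047708,
       -0.00098237,  0.00164532]), 'joint_torque': array([-3.32679947e-04, -4.92569983e+01, -4.05881815e-01, -3.13399744e+01,
       -6.41364092e-02,  3.93786735e-02,  5.77580454e-05]), 'position': array([0.16499339, 0.62819537, 0.22156886]), 'tool_rot': array([-4.02185876e-01, -3.11558882e+00,  2.69329788e-03]), 'ft_force': array([-0.48346581,  0.57588278,  0.78582467]), 'torque': array([ 0.04953014, -0.0580949 , -0.02637067]), 'grip_force': 0.0, 'grip_width': 1.0035484337916718} 0.0187
```

View pics/top0.png

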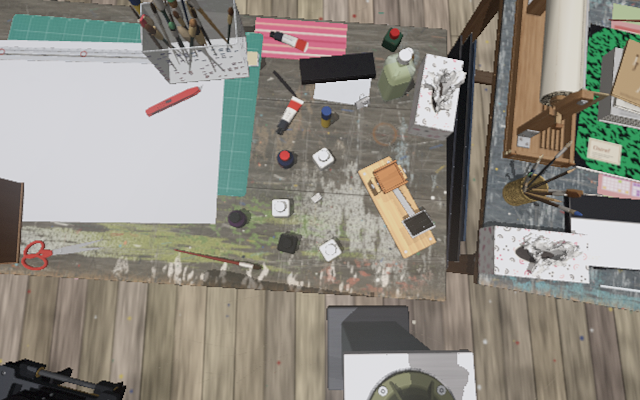

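View pics/side0.png

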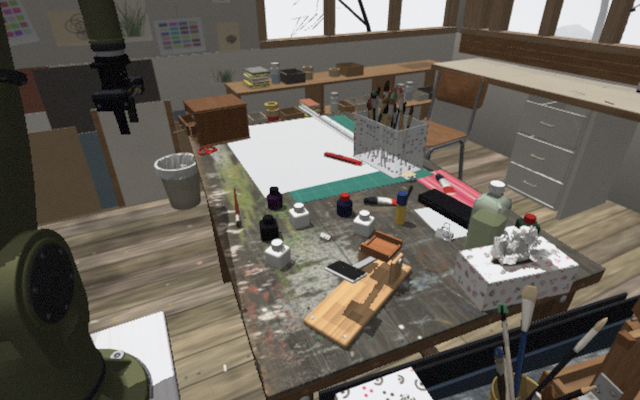

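```bash
python3 - <<'E'
import cv2,numpy as np
t=cv2.imread('pics/top0.png');s=cv2.imread('pics/side0.png')
a=cv2.resize(t[140:270,220:350],(390,390),interpolation=cv2.INTER_CUBIC)
b=cv2.resize(s[180:280,245:375],(390,300),interpolation=cv2.INTER_CUBIC)
b=cv2.copyMakeBorder(b,0,90,0,0,cv2.BORDER_CONSTANT)
c=np.hstack([a,b]); c=np.clip(255*(c/255.)**.55,0,255).astype('uint8')
cv2.imwrite('pics/c1.png',c)
d=cv2.resize(t[148:264,350:446],(480,580),interpolation=cv2.INTER_CUBIC)
cv2.imwrite('pics/c2.png',d)
E
```

```text
(no output)
```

View pics/c1.png

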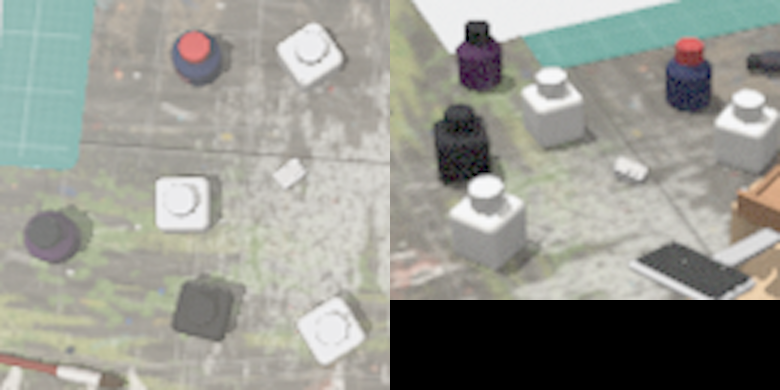

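View pics/c2.png

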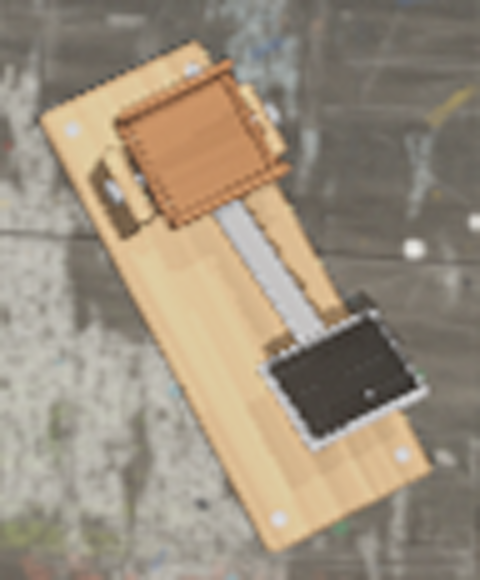

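```bash
cat > fit.py <<'E'
from h import *
from scipy.optimize import minimize, least_squares
def Rz(a): return np.array([[np.cos(a),-np.sin(a),0],[np.sin(a),np.cos(a),0],[0,0,1]])
def sil(im,x,y,a,s=4):
    h=.022; sq=np.array([[i*h,j*h,k] for i in(-1,1) for j in(-1,1) for k in(0,.04)])
    t=np.linspace(0,6.28,24); cap=np.vstack([np.c_[.013*np.cos(t),.013*np.sin(t),0*t+k] for k in(.04,.057)])
    m=np.zeros((400*s,640*s),np.uint8)
    for P in(sq,cap):
        q=proj(im,P@Rz(a).T+[x,y,0]); cv2.fillConvexPoly(m,cv2.convexHull(((q+.5)*s-.5).round().astype(np.int32)),255)
    return cv2.resize(m,(640,400),interpolation=cv2.INTER_AREA)/255.
E
python3 - <<'E'
from fit import *
ims={n:ctrl.get_image(n) for n in('top','side')}
box={'top':(225,262,268,306),'side':(208,246,255,284)}
M={}
for n,(r0,r1,c0,c1) in box.items():
    g=ims[n]['pixels'].max(2).astype(float); m=np.zeros((400,640),np.uint8); m[r0:r1,c0:c1]=(g[r0:r1,c0:c1]<58)
    k,l,st,_=cv2.connectedComponentsWithStats(m); i=1+st[1:,4].argmax(); M[n]=(l==i)*1.; print(n,st[i])
def cost(p,ns=('top','side')):
    return sum(np.abs(sil(ims[n],*p)-M[n]).sum() for n in ns)
p0=unproj(ims['top'],287,243,.03)
best=min((minimize(cost,[p0[0],p0[1],a],method='Nelder-Mead',options=dict(initial_simplex=np.array([[p0[0],p0[1],a],[p0[0]+.01,p0[1],a],[p0[0],p0[1]+.01,a],[p0[0],p0[1],a+.3]]))) for a in(-.6,-.2,.2,.6)),key=lambda r:r.fun)
print('bottle',best.x,best.fun,[cost(best.x,(n,)) for n in M])
for n in('top',):
    r=minimize(lambda p:cost(p,(n,)),best.x,method='Nelder-Mead');print(n,r.x,r.fun)
# stand
o=np.array([350,148]);uv=lambda L:(np.array(L)+.5)/5-.5+o
base=uv([(40,118),(198,42),(432,468),(270,550)])
# -x direction is toward the paddle
B=np.array([[.06,-.048,.014],[.06,.048,.014],[-.195,.048,.014],[-.195,-.048,.014]])
# which corners: try both handedness
im=ims['top']
c=np.array([unproj(im,*q,.014) for q in base]);print(c.round(4))
for BB in(B,B*[1,-1,1]):
  def f(p): return (proj(im,BB@Rz(p[2]).T+[p[0],p[1],0])-base).ravel()
  r=min((least_squares(f,[*c.mean(0)[:2],a]) for a in(0,1.5,3,-1.5)),key=lambda r:r.cost);print('stand',r.x,r.cost,r.fun.round(2))
  x=r.x
  if r.cost<20:
    T=lambda P:np.array(P)@Rz(x[2]).T+[x[0],x[1],0]
    print('seat px crop',(proj(im,T([[0,0,.08],[-.129,0,.111]]))-o)*5)
    L=x
    v=ims['side']['pixels'][:,:,::-1].copy()
    for q in proj(ims['side'],T(np.vstack([BB,[[0,0,.08],[-.129,0,.111],[0,.042,.072],[0,-.042,.072]]]))): cv2.circle(v,tuple(int(z) for z in q),1,(0,255,0),-1)
    cn=[cv2.findContours((sil(ims['side'],*best.x)>.5).astype(np.uint8),0,1)[0]]
    cv2.drawContours(v,cn[0],-1,(0,0,255),1)
    cv2.imwrite('pics/ov.png',cv2.resize(v[190:350,240:440],(800,600)))
E
```

```text
top [292 238   6  16  21]
side [259 215  22  28 423]
bottle [ 0.41775242  0.29498056 -0.2691104 ] 399.46274509803925 [np.float64(328.3137254901961), np.float64(71.14901960784314)]
top [ 0.41327904  0.28422294 -0.2756504 ] 324.38039215686274
[[ 0.6023  0.1159  0.014 ]
 [ 0.6433  0.0311  0.014 ]
 [ 0.4188 -0.0799  0.014 ]
 [ 0.3784  0.0051  0.014 ]]
stand [0.57207257 0.04804607 0.46933008] 2599.2785457336495 [ 31.06 -16.65 -32.41  14.6  -31.42  17.16  33.58 -16.85]
stand [0.57144427 0.04788774 0.45738964] 2.1076803807640125 [-0.6  -0.68 -0.13 -1.15  0.58  0.42  0.14  1.23]
seat px crop [[194.83705683 145.44482494]
 [341.79515824 376.67094931]]
```

View pics/ov.png

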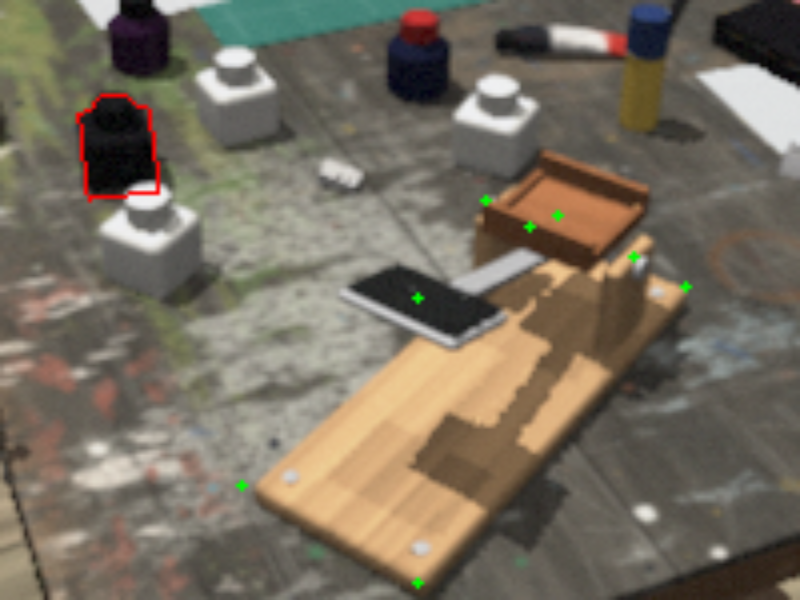

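```bash
python3 - <<'E'
from fit import *
ims={n:ctrl.get_image(n) for n in('top','side')}
g=ims['top']['pixels'].max(2); print(g[228:260:2,270:306:2])
t=lambda L:(np.array(L)+.5)/5-.5+[350,148]
s=lambda L:(np.array(L)+.5)/[4,3.75]-.5+[240,190]
B=np.array([[.06,.048,.014],[.06,-.048,.014],[-.195,-.048,.014],[-.195,.048,.014],[0,0,.094],[-.129,0,.111]])
ut=t([(40,118),(198,42),(432,468),(270,550),(200,145),(346,379)])
us=s([(687,285),(428,578),(258,490),(570,200),(424,305)]); Bs=B[[1,2,3,4,5]]
X=lambda P,p:P@Rz(p[2]).T+[p[0],p[1],0]
ft=lambda p:(proj(ims['top'],X(B,p))-ut).ravel()
fs=lambda p:(proj(ims['side'],X(Bs,p))-us).ravel()
for nm,f in(('top',ft),('side',fs),('both',lambda p:np.r_[ft(p),fs(p)])):
    r=least_squares(f,[.571,.048,.457],loss='soft_l1');print(nm,r.x.round(4),f(r.x).round(1))
E
```

```text
[[118 119 123 129 128 124 119 124 133 126 124 136 149 139 148 150 160 144]
 [117 119 117 114 110 115 114 122 120 131 137 148 138 148 152 163 168 161]
 [112 112 119 132 135 130 141 141  88  83 106 117 120 171 150 157 164 167]
 [114 116 120 137 143 126  67  78  83  77  85  85  92  99 114 124 174 173]
 [113 111 126 137 149  91  61  62  62  66  66  61  77  79 101  98 152 170]
 [147 146 131 126 134  58  62  61  63  56  55  57  63  56  87  97 154 138]
 [144 148 139 141 120  60  62  63  64  66  59  55  64  55  83  87 140 130]
 [142 133 149 152 114  60  63  64  63  64  65  54  63  52  98 114 126 136]
 [136 117 118 122  66  63  62  62  64  64  64  56  63  55  91 116 135 135]
 [121 139 137 128  59  65  61  62  64  63  59  63  60  62  85 135 122 131]
 [124 137 129 114  58  63  62  62  59  59  62  64  57  68  76 118 121 123]
 [119 124 125 124  90  57  58  61  63  64  64  64  52  72 119 123 127 138]
 [130 125 129 119 128 141 129 119  84  58  57  56  54 126 124 127 146 158]
 [124 122 117 116 124 113 135 134 132 129 118 140 116 132 128 125 139 149]
 [115 113 110 111 128 117 131 131 129 131 135 170 122 127 127 118 121 121]
 [120 117 117 118 135 120 127 122 116 126 147 135 121 118 125 112 121 116]]
top [0.5708 0.0481 0.4601] [-0.7 -0.4 -0.3 -0.9  0.7  0.5  0.3  1.4  0.5 -0.5 -0.4  0.1]
side [0.5736 0.0478 0.4723] [ 0.5  0.7  0.5  2.2 -1.2 -0.4 -0.9 -1.1  0.5 -1.3]
both [0.5724 0.0477 0.4687] [-0.7 -0.8 -0.4 -1.6  1.3 -0.6  1.1  0.6  0.6 -1.2  0.2 -0.8  0.2  0.9
 -0.4  2.4 -2.  -0.3 -1.4 -0.9 -0.2 -1.2]
```

```bash
python3 - <<'E'
from fit import *
ims={n:ctrl.get_image(n) for n in('top','side')}
box={'top':(225,262,268,306,74),'side':(208,246,255,284,58)}
M={}
for n,(r0,r1,c0,c1,th) in box.items():
    g=ims[n]['pixels'].max(2); m=np.zeros((400,640),np.uint8); m[r0:r1,c0:c1]=(g[r0:r1,c0:c1]<th)
    k,l,st,_=cv2.connectedComponentsWithStats(m); i=1+st[1:,4].argmax(); M[n]=(l==i)*1.; print(n,st[i])
def cost(p,ns): return sum(np.abs(sil(ims[n],*p)-M[n]).sum() for n in ns)
p0=unproj(ims['top'],287,243,.03)
for ns in(('top',),('side',),('top','side')):
    b=min((minimize(cost,[p0[0],p0[1],a],args=(ns,),method='Nelder-Mead',options=dict(initial_simplex=np.array([[p0[0],p0[1],a],[p0[0]+.01,p0[1],a],[p0[0],p0[1]+.01,a],[p0[0],p0[1],a+.3]]))) for a in(-.6,-.2,.2,.6)),key=lambda r:r.fun)
    print(ns,b.x.round(4),b.fun,b.fun/sum(M[n].sum() for n in ns))
# white neighbours centres (cap top) and round ones
for q in((281,208),(330,250),(237,218)): print(unproj(ims['top'],*q,.045).round(3))
st=ctrl.get_state(); print(cv2.Rodrigues(st['tool_rot'])[0].round(3))
E
```

```text
top [278 234  20  20 307]
side [259 215  22  28 423]
('top',) [0.4147 0.2958 1.4094] 47.51764705882353 0.15478060931212875
('side',) [ 0.4177  0.2974 -0.2577] 69.96078431372548 0.1653919250915496
('top', 'side') [ 0.4166  0.2962 -0.2557] 123.80392156862746 0.16959441310770884
[0.502 0.312 0.045]
[0.398 0.192 0.045]
[0.478 0.419 0.045]
[[-0.967  0.254  0.   ]
 [ 0.254  0.967 -0.   ]
 [-0.    -0.    -1.   ]]
```

Candidates, top-view pixels: round purple bottle (237,218), round navy bottle with red cap (287,158), black square bottle (287,243), and white squares at (323,157), (281,208) and (330,250). The crop shows the black one at (287,243) is the only non-white square bottle, so that is the one. The stand's seat is at (390,177) and its paddle at (419,224).

jog_arm(moves=[-0.05,-0.04,0,0,0,0,1,-0.15,-0.12,0,0,0,0,1,-0.27,-0.21,0,0,0,0,1,-0.4,-0.31,0.03,0,0,0,1,-0.53,-0.41,0.06,0,0,0,1,-0.66,-0.51,0.1,0,0,0,0.7,-0.79,-0.61,0.15,0,0,0,0.7,-0.9,-0.7,0.2,0,0,0,0.7], newtons=20)

```text
time: 1.4
position: [0.3746, 0.3539, 0.1625]
tool_rot: [0.406, 3.114, 0.001]
ft_force: [0.7, 0.8, -0.7]
grip_width: 0.861
grip_force: 0.0
```

```bash
cat > go.py <<'E'
from h import *
import sys
from scipy.spatial.transform import Rotation as Ro
def go(x,y,z,yawy=None):
    "print units to put TCP at xyz, tool y axis at world angle yawy(deg), tool down"
    st=ctrl.get_state(); R=cv2.Rodrigues(np.array(st['tool_rot']))[0]
    d=R.T@(np.array([x,y,z])-st['position'])/.3
    w=0
    if yawy is not None:
        a=np.radians(yawy); Y=np.array([np.cos(a),np.sin(a),0]); Z=np.array([0,0,-1.]); T=np.c_[np.cross(Y,Z),Y,Z]
        w=Ro.from_matrix(R.T@T).as_rotvec(degrees=True)/60
    print('t',round(st['time'],2),'pos',st['position'].round(4),'yawy',np.degrees(np.arctan2(R[1,1],R[0,1])).round(1),'z',R[:,2].round(3),'F',st['ft_force'].round(1),'grip',round(st['grip_width'],3),st['grip_force'],'\nshift',d.round(3),'turn',np.round(w,3))
if __name__=='__main__': go(*map(float,sys.argv[1:]))
E
python3 go.py .4165 .2965 .09 75.3
```

```text
t 1.4 pos [0.3746 0.3539 0.1625] yawy 75.2 z [ 0.001  0.    -1.   ] F [ 0.7  0.8 -0.7] grip 0.861 0.0 
shift [-0.184 -0.149  0.242] turn [ 0.001  0.001 -0.002]
```

jog_arm(moves=[-0.05,-0.04,0.02,0,0,0,0.75,-0.11,-0.09,0.06,0,0,0,0.75,-0.16,-0.13,0.12,0,0,0,0.75,-0.184,-0.15,0.17,0,0,0,0.75,-0.184,-0.15,0.21,0,0,0,0.75,-0.184,-0.15,0.242,0,0,0,0.75,-0.184,-0.15,0.242,0,0,0,0.75,-0.184,-0.15,0.242,0,0,0,0.75])

```text
time: 2.4
position: [0.4148, 0.3002, 0.0903]
tool_rot: [0.4, 3.116, 0.001]
ft_force: [0.4, -0.7, 0.3]
grip_width: 0.872
grip_force: 0.0
```

```bash
python3 - <<'E'
from h import *
a=snap('top','t1')['pixels'];b=snap('side','s1')['pixels']
c=np.hstack([cv2.resize(a[200:290,250:340],(400,400)),cv2.resize(b[170:260,225:315],(400,400))])
cv2.imwrite('pics/n1.png',np.clip(255*(c/255.)**.6,0,255).astype('uint8')[:,:,::-1])
E
python3 go.py .4165 .2965 .01 75.3
```

```text
t 2.5 pos [0.4151 0.3001 0.0905] yawy 75.3 z [ 0.001  0.001 -1.   ] F [-0.   0.6 -0.7] grip 0.873 0.0 
shift [-0.007 -0.011  0.268] turn [0.001 0.001 0.   ]
```

View pics/n1.png

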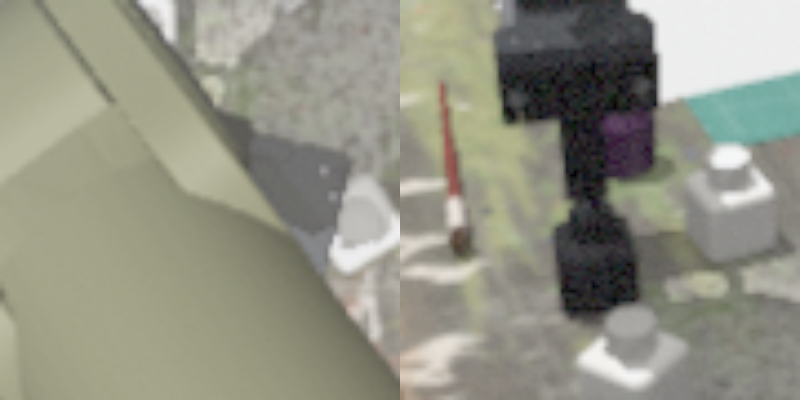

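Side view: the gripper sits over the black bottle (crop (597,260)) with the open fingers either side of it, and the white neighbours are clear. Descending now.

jog_arm(moves=[-0.007,-0.011,0.04,0,0,0,0.75,-0.007,-0.011,0.1,0,0,0,0.75,-0.007,-0.011,0.16,0,0,0,0.75,-0.007,-0.011,0.21,0,0,0,0.75,-0.007,-0.011,0.25,0,0,0,0.75,-0.007,-0.011,0.265,0,0,0,0.75,-0.007,-0.011,0.265,0,0,0,0.75,-0.007,-0.011,0.265,0,0,0,0.75])

```text
time: 3.5
position: [0.4165, 0.2961, 0.011]
tool_rot: [0.402, 3.115, 0.002]
ft_force: [-0.9, 0.0, 0.3]
grip_width: 0.874
grip_force: 0.0
```

jog_arm(moves=[0,0,0,0,0,0,-0.3,0,0,0,0,0,0,-0.3,0,0,0,0,0,0,-0.3,0,0,0,0,0,0,-0.3,0,0,0,0,0,0,-0.3,0,0,0,0,0,0,-0.3,0,0,0,0,0,0,-0.3,0,0,0,0,0,0,-0.3], newtons=20)

```text
time: 4.5
position: [0.4162, 0.2959, 0.0106]
tool_rot: [0.402, 3.115, 0.001]
ft_force: [0.4, 0.8, 0.8]
grip_width: 0.504
grip_force: 20.0
```

```bash
python3 go.py .4165 .2965 .17 75.3
```

```text
t 4.5 pos [0.4162 0.2959 0.0106] yawy 75.3 z [ 0.  0. -1.] F [0.4 0.8 0.8] grip 0.504 20.00006917398423 
shift [-0.001  0.002 -0.531] turn [ 0.  0. -0.]
```

jog_arm(moves=[0,0,-0.03,0,0,0,-0.3,0,0,-0.1,0,0,0,-0.3,0,0,-0.2,0,0,0,-0.3,0,0,-0.3,0,0,0,-0.3,0,0,-0.4,0,0,0,-0.3,0,0,-0.48,0,0,0,-0.3,0,0,-0.53,0,0,0,-0.3,0,0,-0.53,0,0,0,-0.3])

```text
time: 5.5
position: [0.4166, 0.296, 0.1704]
tool_rot: [0.402, 3.114, 0.002]
ft_force: [-0.1, 1.1, -0.5]
grip_width: 0.504
grip_force: 20.0
```

```bash
python3 go.py .572 .048 .17 116.6
```

```text
t 5.5 pos [0.4166 0.296  0.1704] yawy 75.3 z [ 0.001  0.001 -1.   ] F [-0.1  1.1 -0.5] grip 0.504 20.000007895287126 
shift [-0.711 -0.668  0.001] turn [ 0.001  0.002 -0.689]
```

jog_arm(moves=[-0.04,-0.04,0,0,0,-0.03,-0.3,-0.12,-0.11,0,0,0,-0.1,-0.3,-0.22,-0.2,0,0,0,-0.2,-0.3,-0.33,-0.31,0,0,0,-0.31,-0.3,-0.45,-0.42,0,0,0,-0.43,-0.3,-0.56,-0.53,0,0,0,-0.55,-0.3,-0.65,-0.61,0,0,0,-0.64,-0.3,-0.711,-0.668,0,0,0,-0.689,-0.3])

```text
time: 6.5
position: [0.5714, 0.0455, 0.1679]
tool_rot: [0.723, -3.055, 0.001]
ft_force: [1.2, 0.7, -1.2]
grip_width: 0.501
grip_force: 20.0
```

jog_arm(moves=[0,0,0.02,0,0,0,-0.3,0,0,0.06,0,0,0,-0.3,0,0,0.1,0,0,0,-0.3,0,0,0.13,0,0,0,-0.3,0,0,0.13,0,0,0,-0.3,0,0,0.13,0,0,0,-0.3,0,0,0.13,0,0,0,-0.3,0,0,0.13,0,0,0,-0.3])

```text
time: 7.5
position: [0.5718, 0.0477, 0.1309]
tool_rot: [-0.723, 3.056, 0.0]
ft_force: [0.3, 0.3, -1.5]
grip_width: 0.504
grip_force: 20.0
```

```bash
python3 go.py .572 .048 .11 116.6; python3 - <<'E'
from h import *
b=snap('side','s2')['pixels'];a=snap('top','t2')['pixels']
c=np.hstack([cv2.resize(b[190:310,320:440],(480,480),interpolation=cv2.INTER_CUBIC),cv2.resize(a[130:230,340:406],(317,480))])
cv2.imwrite('pics/n2.png',np.clip(255*(c/255.)**.6,0,255).astype('uint8')[:,:,::-1])
E
```

```text
t 7.5 pos [0.5718 0.0477 0.1309] yawy 116.6 z [ 0.001  0.    -1.   ] F [ 0.3  0.3 -1.5] grip 0.504 19.999985543545336 
shift [-0.001  0.     0.07 ] turn [-0.     0.001  0.   ]
```

View pics/n2.png

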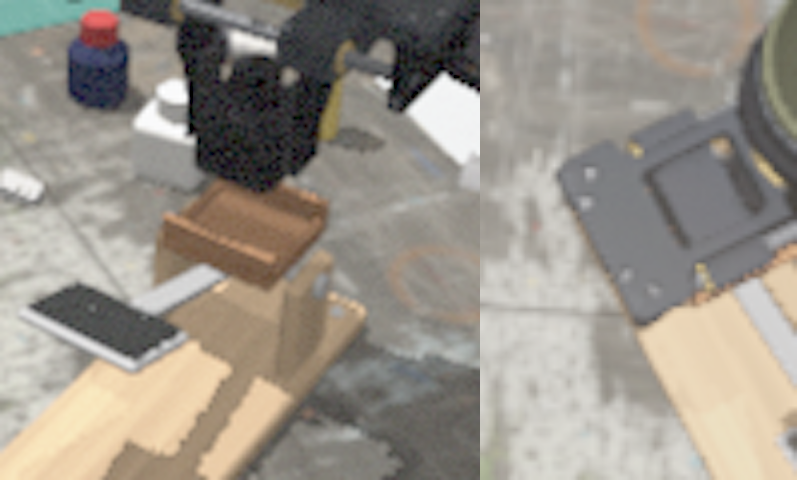

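```bash
python3 - <<'E'
from fit import *
im=ctrl.get_image('side'); yaw=.465
def fitp(uv,f,x0):
    r=least_squares(lambda p:(proj(im,f(p))-uv).ravel(),x0); return r.x,r.fun.round(2)
s1=lambda L:(np.array(L)+.5)/[4,3.75]-.5+[240,190]
s2=lambda L:(np.array(L)+.5)/4-.5+[320,190]
C=lambda p,a,b,z:np.array([[-a,b,z],[-a,-b,z],[a,-b,z],[a,b,z]])@Rz(yaw).T+[p[0],p[1],0]
x,r=fitp(s1([(490,205),(597,258),(648,187),(545,152)]),lambda p:C(p,p[2],p[3],.094),[.57,.05,.029,.029]);print('seat',x.round(4),r)
# silhouette fit of bottle: dark mask vs models
g=im['pixels'].max(2)[190:310,320:440]
B=(g<60).astype(np.uint8)
for row in range(24,50,2): print(''.join('#' if v else '.' for v in B[row,40:90]), row)
q=proj(im,C([.5718,.0477],.022,.022,.120)); print('pred bottle bottom crop', ((q-[320,190]+.5)*4-.5).round(0).tolist())
q=proj(im,C([.5718,.0477],.022,.022,.160)); print('pred shoulder crop', ((q-[320,190]+.5)*4-.5).round(0).tolist())
E
```

```text
seat [0.5733 0.0444 0.0307 0.0302] [-1.05  0.58 -0.67 -2.22  1.16  1.27  0.64  0.5 ]
.......###################################........ 24
.......###################################........ 26
.......##################################......... 28
.......#################################.......... 30
.......#################################.....####. 32
.........###############################....##..#. 34
.........###############################......###. 36
.........##############################........... 38
........##############################............ 40
..........##########################.............. 42
...........####################................... 44
.........###.....#############.................... 46
......................#######..................... 48
pred bottle bottom crop [[186.0, 173.0], [265.0, 204.0], [308.0, 162.0], [230.0, 133.0]]
pred shoulder crop [[190.0, 104.0], [272.0, 134.0], [316.0, 93.0], [235.0, 66.0]]
```

```bash
python3 - <<'E'
from fit import *
im=ctrl.get_image('side'); yaw=.465
s2=lambda L:(np.array(L)+.5)/4-.5+[320,190]
C=lambda p,z,a=.022:np.array([[-a,a,z],[-a,-a,z],[a,-a,z]])@Rz(yaw).T+[p[0],p[1],0]
r=least_squares(lambda p:(proj(im,C(p,.12))-s2([(200,173),(262,198),(315,152)])).ravel(),[.57,.05]);print(r.x,r.fun.round(2))
# mask fit on lower half of bottle, camera crop
g=im['pixels'].max(2); r0,r1,c0,c1=214,242,362,406
m=(g[r0:r1,c0:c1]<60)*1.
def sl(p):
    s=8;M=np.zeros((400*s,640*s),np.uint8)
    P=np.vstack([np.array([[i,j,z] for i in(-.022,.022) for j in(-.022,.022)])@Rz(yaw).T+[p[0],p[1],0] for z in(.12,.16)])
    cv2.fillConvexPoly(M,cv2.convexHull(((proj(im,P)+.5)*s-.5).round().astype(np.int32)),255)
    return cv2.resize(M,(640,400),interpolation=cv2.INTER_AREA)[r0+10:r1,c0:c1]/255.
b=minimize(lambda p:np.abs(sl(p)-m[10:]).sum(),[.572,.048],method='Nelder-Mead',options=dict(initial_simplex=[[.572,.048],[.58,.048],[.572,.056]]));print(b.x,b.fun)
n=np.array([np.cos(yaw),np.sin(yaw)]);t=np.array([-n[1],n[0]])
for q in(r.x,b.x): d=np.array([.5733,.0444])-q; print('seat minus bottle, stand x,y',d@n,d@t)
E
```

```text
[0.57700687 0.05031766] [-2.08 -1.4   2.32  0.14 -0.32  1.12]
[0.57711169 0.04866577] 40.64705882352941
seat minus bottle, stand x,y -0.005966898068987196 -0.0036270877389881304
seat minus bottle, stand x,y -0.005319843798312099 -0.002103587894309107
```

```bash
python3 - <<'E'
from fit import *
top=ctrl.get_image('top'); yaw=.465
t=lambda L:(np.array(L)+.5)/5-.5+[350,148]
C=lambda p,z:np.array([[p[2],p[3],z],[p[2],-p[3],z],[-p[2],-p[3],z],[-p[2],p[3],z]])@Rz(p[4]).T+[p[0],p[1],0]
r=least_squares(lambda p:(proj(top,C(p,.094))-t([(115,120),(230,60),(290,170),(172,228)])).ravel(),[.57,.05,.03,.03,.465]);print(r.x.round(4),r.fun.round(2))
# overlay at side0 of seat wireframes
s=ctrl.get_image('side'); v=cv2.imread('pics/side0.png')
k=8; v=cv2.resize(v[225:275,350:420],None,fx=k,fy=k,interpolation=cv2.INTER_CUBIC)
for (x,y),c in(((.572,.0477),(0,255,0)),((.5733,.0444),(255,255,0))):
  for sx in(-1,1):
    P=np.array([[sx*.026,y0,z] for y0,z in((-.026,.08),(-.026,.094),(.026,.094),(.026,.08))])@Rz(yaw).T+[x,y,0]
    q=((proj(s,P)-[350,225]+.5)*k-.5).astype(np.int32); cv2.polylines(v,[q],True,c,1)
cv2.imwrite('pics/n3.png',v)
E
```

```text
[0.5699 0.0484 0.0297 0.032  0.4598] [-0.23 -0.2   0.08  0.28 -0.01 -0.14  0.15  0.06]
```

View pics/n3.png

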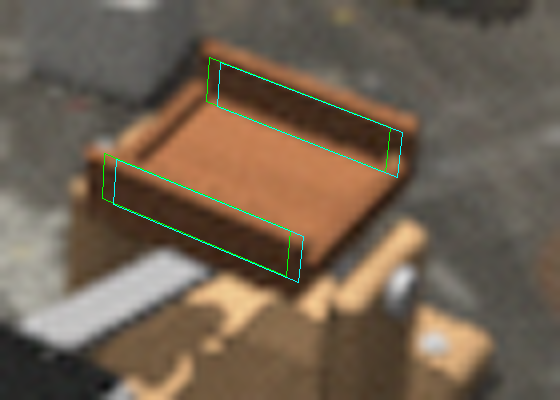

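The side view shows the black bottle held upright about 40 mm over the seat and lying slightly to +x of it. I'll shift about 3 mm towards the paddle and lower it while watching the force.

jog_arm(moves=[0.005,-0.001,0,0,0,0,-0.3,0.009,-0.001,0.02,0,0,0,-0.3,0.009,-0.001,0.05,0,0,0,-0.3,0.009,-0.001,0.075,0,0,0,-0.3,0.009,-0.001,0.09,0,0,0,-0.3,0.009,-0.001,0.1,0,0,0,-0.3,0.009,-0.001,0.108,0,0,0,-0.3,0.009,-0.001,0.108,0,0,0,-0.3])

```text
time: 8.8
position: [0.5693, 0.0463, 0.0979]
tool_rot: [-0.723, 3.057, 0.0]
ft_force: [1.7, 0.6, -1.8]
grip_width: 0.506
grip_force: 20.0
```

```bash
python3 go.py .5695 .0463 .0915 116.6; python3 - <<'E'
from h import *
b=snap('side','s4')['pixels']
c=cv2.resize(b[205:275,345:425],(800,600),interpolation=cv2.INTER_CUBIC)
cv2.imwrite('pics/n4.png',np.clip(255*(c/255.)**.6,0,255).astype('uint8')[:,:,::-1])
E
```

```text
t 8.8 pos [0.5693 0.0463 0.0979] yawy 116.6 z [ 0.  0. -1.] F [ 1.7  0.6 -1.8] grip 0.506 19.99982452718541 
shift [-0.001 -0.     0.021] turn [-0.  0.  0.]
```

View pics/n4.png

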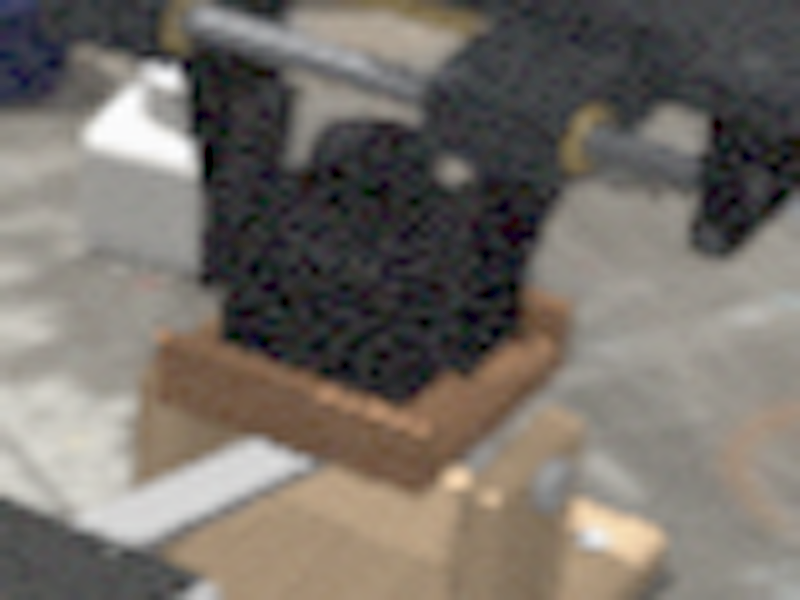

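The bottle's lower end is inside the seat's walls (near corner at about (400,400) in the crop) and there is no contact force. Lowering it to the floor and releasing.

jog_arm(moves=[0,0,0.006,0,0,0,-0.3,0,0,0.012,0,0,0,-0.3,0,0,0.018,0,0,0,-0.3,0,0,0.023,0,0,0,-0.3,0,0,0.023,0,0,0,-0.3,0,0,0.023,0,0,0,-0.3,0,0,0.023,0,0,0,-0.3,0,0,0.023,0,0,0,-0.3])

```text
time: 9.85
position: [0.5693, 0.0463, 0.0912]
tool_rot: [-0.723, 3.057, 0.0]
ft_force: [0.4, 0.1, -1.7]
grip_width: 0.502
grip_force: 20.0
```

```bash
python3 go.py .5693 .0463 .17 116.6
```

```text
t 9.85 pos [0.5693 0.0463 0.0912] yawy 116.6 z [ 0.  0. -1.] F [ 0.4  0.1 -1.7] grip 0.502 19.999841982498765 
shift [-0.    -0.    -0.263] turn [0. 0. 0.]
```

jog_arm(moves=[0,0,0.002,0,0,0,-0.3,0,0,0.002,0,0,0,0.3,0,0,0.002,0,0,0,0.6,0,0,0.002,0,0,0,0.6,0,0,0.002,0,0,0,0.6,0,0,-0.02,0,0,0,0.6,0,0,-0.06,0,0,0,0.6,0,0,-0.11,0,0,0,0.6])

```text
time: 10.85
position: [0.5693, 0.0463, 0.1253]
tool_rot: [-0.723, 3.057, 0.0]
ft_force: [-0.7, -0.2, -0.5]
grip_width: 0.799
grip_force: 0.0
```

jog_arm(moves=[0,0,-0.05,0,0,0,0.6,0,0,-0.12,0,0,0,0.6,0,0,-0.18,0,0,0,0.6,0,0,-0.23,0,0,0,0.6,0,0,-0.25,0,0,0,-1,0.05,0,-0.25,0,0,0,-1,0.12,0,-0.25,0,0,0,-1,0.2,0,-0.25,0,0,0,-1])

```text
time: 11.85
position: [0.5136, 0.0186, 0.198]
tool_rot: [0.723, -3.055, 0.0]
ft_force: [-0.3, -0.5, -0.6]
grip_width: 0.434
grip_force: 0.0
```

```bash
python3 go.py .452 -.0125 .17 116.6; python3 - <<'E'
from h import *
b=snap('side','s5')['pixels'];a=snap('top','t5')['pixels']
c=np.hstack([cv2.resize(b[190:290,330:430],(400,400),interpolation=cv2.INTER_CUBIC),cv2.resize(a[140:240,350:450],(400,400))])
cv2.imwrite('pics/n5.png',np.clip(255*(c/255.)**.6,0,255).astype('uint8')[:,:,::-1])
E
```

```text
t 11.85 pos [0.5136 0.0186 0.198 ] yawy 116.6 z [-0.002 -0.001 -1.   ] F [-0.3 -0.5 -0.6] grip 0.434 0.0 
shift [ 0.23  -0.001  0.094] turn [ 0.    -0.002  0.   ]
```

View pics/n5.png

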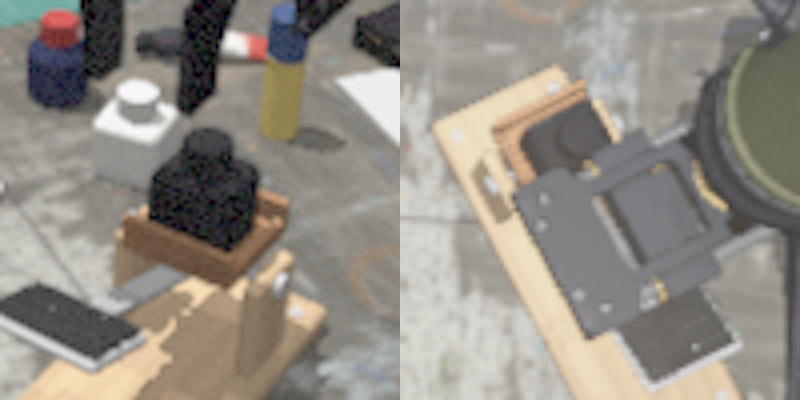

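The bottle stands upright in the seat, with its base between the walls in both views. The fingers are clear, so next is the paddle with the fingers shut.

jog_arm(moves=[0.05,0,0,0,0,0,-1,0.12,0,0,0,0,0,-1,0.18,0,0,0,0,0,-1,0.22,0,0.03,0,0,0,-1,0.235,0,0.08,0,0,0,-1,0.235,-0.001,0.14,0,0,0,-1,0.235,-0.001,0.19,0,0,0,-1,0.235,-0.001,0.2,0,0,0,-1])

```text
time: 12.95
position: [0.4518, -0.0125, 0.1375]
tool_rot: [0.723, -3.054, 0.0]
ft_force: [0.3, -0.6, 0.3]
grip_width: 0.006
grip_force: 0.0
```

```bash
python3 go.py .450 -.0135 .071 116.6
```

```text
t 12.95 pos [ 0.4518 -0.0125  0.1375] yawy 116.6 z [-0.003 -0.001 -1.   ] F [ 0.3 -0.6  0.3] grip 0.006 0.0 
shift [ 0.006 -0.     0.222] turn [ 0.001 -0.003  0.001]
```

Press slowly to z ≈ 0.080 first.

jog_arm(moves=[0.003,0,0.03,0,0,0,-1,0.006,0,0.06,0,0,0,-1,0.006,0,0.08,0,0,0,-1,0.006,0,0.1,0,0,0,-1,0.006,0,0.12,0,0,0,-1,0.006,0,0.14,0,0,0,-1,0.006,0,0.16,0,0,0,-1,0.006,0,0.18,0,0,0,-1])

```text
time: 13.95
position: [0.4508, -0.0136, 0.0848]
tool_rot: [0.723, -3.056, 0.0]
ft_force: [-2.7, -1.1, 5.9]
grip_width: 0.003
grip_force: 2.5
```

```bash
python3 go.py .450 -.0135 .071 116.6
```

```text
t 13.95 pos [ 0.4508 -0.0136  0.0848] yawy 116.6 z [-0.001 -0.    -1.   ] F [-2.7 -1.1  5.9] grip 0.003 2.5446590650244616 
shift [0.002 0.001 0.046] turn [ 0.    -0.001  0.   ]
```

jog_arm(moves=[0,0,0.012,0,0,0,-1,0,0,0.022,0,0,0,-1,0,0,0.032,0,0,0,-1,0,0,0.038,0,0,0,-1,0,0,0.038,0,0,0,-1,0,0,0.038,0,0,0,-1,0,0,0.038,0,0,0,-1,0,0,0.038,0,0,0,-1])

```text
time: 14.95
position: [0.4501, -0.0139, 0.0734]
tool_rot: [0.722, -3.055, 0.0]
ft_force: [-3.8, -3.5, 6.1]
grip_width: 0.002
grip_force: 3.0
```

```bash
python3 go.py .450 -.0135 .071 116.6
```

```text
t 14.95 pos [ 0.4501 -0.0139  0.0734] yawy 116.6 z [-0.002 -0.001 -1.   ] F [-3.8 -3.5  6.1] grip 0.002 2.959248359547928 
shift [-0.     0.001  0.008] turn [ 0.    -0.002  0.   ]
```

jog_arm(moves=[0,0,0.004,0,0,0,-1,0,0,0.009,0,0,0,-1,0,0,0.009,0,0,0,-1,0,0,0.009,0,0,0,-1,0,0,0.009,0,0,0,-1,0,0,0.009,0,0,0,-1,0,0,0.009,0,0,0,-1,0,0,0.009,0,0,0,-1])

```text
time: 15.95
position: [0.4502, -0.0139, 0.0708]
tool_rot: [0.722, -3.055, 0.0]
ft_force: [-4.5, -1.8, 6.7]
grip_width: 0.006
grip_force: 3.4
```

```bash
python3 go.py .450 -.0135 .071 116.6; python3 - <<'E'
from fit import *
im=snap('side','s6'); g=im['pixels']
# numeric check: black bottle mask in side view, lean of the blob
m=np.zeros((400,640),np.uint8); m[205:262,345:405]=g[205:262,345:405].max(2)<60
for r in range(205,262,2): print(''.join('#' if v else '.' for v in m[r,345:405]),r)
# predicted leaned bottle silhouette
S=np.array([.5693,.0463,.065]);yaw=.465
for th in(0,.3):
    h=.022;t=np.linspace(0,6.28,16)
    A=[np.array([[i*h,j*h,k] for i in(-1,1) for j in(-1,1) for k in(0,.04)]),np.vstack([np.c_[.013*np.cos(t),.013*np.sin(t),0*t+k] for k in(.04,.057)])]
    M=np.zeros((400,640),np.uint8)
    for P in A:
        P=P+[0,0,.015]; c,s=np.cos(th),np.sin(th)
        P=np.c_[P[:,0]*c-P[:,2]*s,P[:,1],P[:,0]*s+P[:,2]*c]
        cv2.fillConvexPoly(M,cv2.convexHull(proj(im,P@Rz(yaw).T+S).round().astype(np.int32)),1)
    ys,xs=np.nonzero(M); print(th,'pred bbox',xs.min(),xs.max(),ys.min(),ys.max())
E
```

```text
t 15.95 pos [ 0.4502 -0.0139  0.0708] yawy 116.6 z [-0.002 -0.    -1.   ] F [-4.5 -1.8  6.7] grip 0.006 3.351815346395597 
shift [ 0.     0.001 -0.001] turn [ 0.    -0.002  0.   ]
###########........##################...##...###.......##### 205
................######################...................... 207
............##########################...................... 209
######################################...................... 211
######################################...................... 213
#####################################....................... 215
###################################......................... 217
###################################......................... 219
###################################......................... 221
##################################.......................... 223
##################################.......................### 225
###################################......................... 227
#####################################....................... 229
######################################...................... 231
##########
[... 322 characters left out ...]
################################################..... 243
########################################################.... 245
############################################################ 247
############################################################ 249
############################################################ 251
############################################################ 253
.########################################################### 255
#.....#####################################################. 257
#####.....################################################.. 259
##########.....##########################################... 261
0 pred bbox 364 396 221 258
0.3 pred bbox 361 393 226 262
```

```bash
python3 - <<'E'
from fit import *
g=cv2.imread('pics/s6.png')[:,:,::-1].astype(int); p=cv2.imread('pics/s5.png')[:,:,::-1].astype(int)
def ch(q):
    r,gg,b=q; 
    if max(q)<26:return '#'
    if max(q)<45:return '+'
    if r-b>18:return 'o'
    return '.'
for r in range(212,290,2): print(''.join(ch(v) for v in g[r,335:425]),' ',''.join(ch(v) for v in p[r,335:425]),r)
E
```

```text
################################################............ooooooooooo...................   ..+++++++++#+###+...oooo...............+#########...........ooooooooooo................... 212
###############################################............oooooooooooo...................   ...+++####+#+#+#++.....................+#######............oooooooooooo................... 214
#############################################..ooo.........oooooooooooo...................   ......##+###++++.......................+#####..oooo........oooooooooooo................... 216
############################################+..............oooooooooooo...................   .........................................+#................oooooooooooo................... 218
############################################...............ooooooooooo....................   ...........................................................ooooooooooo.................... 220
############################################...............ooooooooooo....................   .............................................++++..........oooooooo
[... 5531 characters left out ...]
oooooooooooooooo.......................   .....oooooooooooo..oooooooooooooooooooooooooooooooooooooooooooooooo....................... 282
#################+...ooooooooooooooooooo#########oooooooooooooooo.........................   ....ooooooooooooooooooooooooooooooooooooooooooooooooooooooooooooo......................... 284
+################+###+ooooooooooooooooo+#######ooooooooooooooooo..........................   .ooooooooooooooooooooooooooooooooooooooooooooooooooooooooooooooo.......................... 286
+##################++#+##+ooooooooooooo+++###.oooooooooooooooo............................   oooooooooooooooooooooooooooooooooooooooooooooooooooooooooooooo.....+...................... 288
```

```bash
python3 - <<'E'
from fit import *
im=snap('top','t6'); s=ctrl.get_image('side')
y=np.array([-.448,.894,0]);x=np.array([-.894,-.448,0]);c=np.array([.4502,-.0139,.0708+.07])
print(proj(s,[c+a*x*.0375+b*y*.095+[0,0,h] for a in(-1,1) for b in(-1,1) for h in(0,.03)]).round())
# top view chars of the bottle region, now and before
g=im['pixels'].astype(int);p=cv2.imread('pics/t5.png')[:,:,::-1].astype(int)
def ch(q):
    if max(q)<75 and max(q)-min(q)<20:return '#'
    if q[0]-q[2]>35:return 'o'
    return '.'
for r in range(155,215,2): print(''.join(ch(v) for v in g[r,360:425]),' ',''.join(ch(v) for v in p[r,360:425]),r)
S=np.array([.5715,.0475,.065])
for th in(0,.3):
  P=np.array([[0,0,.072],[-.022,.022,.015],[.022,.022,.015],[-.022,.022,.055],[.022,.022,.055],[.022,-.022,.055]]);q=np.c_[P[:,0]*np.cos(th)-P[:,2]*np.sin(th),P[:,1],P[:,0]*np.sin(th)+P[:,2]*np.cos(th)]
  print(th,(proj(im,q@Rz(.465).T+S)-[360,0]).round().tolist())
E
```

```text
[[404. 269.]
 [406. 254.]
 [313. 230.]
 [312. 216.]
 [382. 295.]
 [383. 280.]
 [286. 249.]
 [285. 235.]]
.................................................................   ................................................................. 155
..........................ooooo..................................   ..........................ooooo.................................. 157
.....................ooooooooooo.................................   .....................ooooooooooo................................. 159
.................oooooooooo...ooo................................   .................oooooooooo...oooooo............................. 161
.............ooooooooooooooo.ooooo.oooo..........................   .............oooooooooooooo.ooooooooo............................ 163
.........oooooooooooooooooooooooooooooooo........................   .........oooooooooooooooooooooooooo###ooo.......................# 165
.....ooooooooooooooooooooooooooooooooooooo.......................   .....oooooooooooooooooooooooooo#######.ooo..................##.## 167
.oooooooooooooooooooooooooooo
[... 2632 characters left out ...]
o........oooooooooo....###   ................ooooooooooo.............................##....... 207
.................oooooooooooooooooooooooo........oooooooooo.oo###   .................ooooooooooo.........................o.#......... 209
..................ooooooooooooooooooooooooo......ooooo..........#   ..................ooooooooooo.#.......................oo.......## 211
...................oooooooooooooooooooooooo...................###   ...................ooooooooooo.#.......................oo...##### 213
0 [[34.0, 172.0], [26.0, 189.0], [17.0, 173.0], [29.0, 186.0], [20.0, 169.0], [36.0, 161.0]]
0.3 [[38.0, 180.0], [26.0, 191.0], [18.0, 175.0], [31.0, 192.0], [24.0, 175.0], [40.0, 167.0]]
```

```bash
python3 -c "
from bench import ctrl
print(ctrl.get_state()['position'],ctrl.close_job())"
```

```text
the job is handed in; nothing more can be done
[ 0.45018439 -0.01387838  0.07078083] None
```

The black square bottle is standing released in the seat, leaning with the rocker. The job was handed in at about 16 s with the shut fingers holding the paddle half way down (fingertip height 70.8 mm, target 71 mm, about 6.7 N). I checked the final lean only by comparing pixels with the predicted outline, because I had used all ten picture views; no verdict was returned.

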